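# Clear the stopper jammed in the bar sink's overflow tube

## Robot

A 6-joint arm with a two-finger parallel gripper is mounted at the origin on the work surface. World frame = base frame: x ahead of the robot, y to its left, z up, the work surface at z = 0. Lengths are in m, angles in degrees, forces in N, time in s.
With the tool pointing down it reaches from about 0.35 to 0.875 m from the base axis. Payload 4.2 kg.
Tool frame: the origin (TCP) lies midway between the tips of the shut fingers; the grasp point (between the pads) lies 19 mm behind it; z points along the fingers, y is the direction in which the jaws open and shut (so a half turn about z gives the same grasp; the last joint's range is limited). The gripper opens to 87 mm and grips with 3 to 60 N. Pads are 19 mm wide; open, the fingers measure 117 mm over their backs; the gripper's body (75 mm by 190 mm) begins 51 mm behind the grasp point.
Start: joints at [-56.058, 22.042, 0.453, 0, -68.411, -14.817], TCP at [0.205, -0.59, 0.223] pointing down, gripper open.
Joint ranges: [-179.83, 179.83], [-69.29, 118.12], [-61.27, 80.66], [-181.25, 117.63], [-171.15, -9.14], [-177.46, 177.46]. Speed limits (degrees/s): [159.86, 159.86, 180, 180, 180, 180].

## Interface

Orientations are given as a 3x3 rotation matrix whose columns are the frame's x, y, z axes.
In Python, from station import r gives the robot as it stands.
- The arm moves only by the tool carry_out, never from a script. Its argument "steps" is a list of rows, each a list of 2 entries, a list of its own where there are three numbers: the shift along the tool's x, y, z in cm, then the turn about the tool's z in degrees. In form: [[[x, y, z], twist], ...]. A call has 1 to 20 rows; each row is the pose to reach, as a shift and turn from the pose measured when the call began, along the tool's axes at that moment; what a row does not reach only later rows make up. A row lasts 1/10 s, in which the tool goes at most 50 mm and 8.59 degrees, less where a joint would pass 70% of its speed; a pose out of reach is approached as far as the arm can. A call with a gripper value outside its range is refused whole. "gripper" is the gripper's target within -1 to 1 (fully open at 1, half-way at 0, shut at -1), set as the call begins (left out, the last holds). The fingers move at their own pace and stop on an object; the grip force is fixed at half the most. Time passes only in rows, so rows that repeat a pose let the fingers close. It gives the time, the measured TCP pose, the force and the opening at its end, in the units of the state.
- r.sense(): the state, without advancing time (a new reading comes with each control period).
- r.capture(name): name is "scene" or "top"; returns the picture (400x640x3 uint8, red, green, blue); there is no depth.
- r.calibration(name): a dict with "camera_matrix" (3x3 intrinsics, pixels), "world_from_camera" (4x4, takes a point from camera to world coordinates). Camera axes: x right, y up, looking along -z (the intrinsics and any distortion apply to the point x, -y, -z); pixel columns grow to the right and rows downward; lengths in m; the calibration is good to about 2 mm. A picture is of the moment at which its call begins. calibration takes no time and is no camera call.
- r.finish_job(): hands the job in, once; it reports no verdict.
Trained networks look in the newest picture that a camera, given by its name, has taken for a name from the list of things; names that differ only in an ending like _2 or _b are one class to them, and where a whole thing is asked for, a point or a joint stands for the part that bears it (a point fixed in the world has none). Each returns a list of dicts, best first, with "confidence" (0 to 1); they miss things now and then, are a little off and sometimes report something else, mostly with a low value. They report only what shows in the picture. A call takes as long as a camera call. They do not tell look-alikes from the thing itself.
- r.cut_out(camera, target): "pixels" (400x640 bool, what is visible of it).
- r.place_of(camera, target): "centre" ([x, y, z] in m, in world coordinates, good to about 4 mm: a listed point, or the origin of a listed thing).
The state is a dict: "time_s": time; "joints": joint angles; "joint_velocities": joint speeds; "effort": joint torques, N m; "tcp_pos": TCP position; "ee_rot": TCP orientation; "wrist_force": force on the tool from outside, world axes, zero at the start; "moment": the same for the moment, N m; "gripper_width": opening from 0.0 (shut) to 1.0 (fully open).
Only numpy, scipy, OpenCV 4.12 (cv2) and the standard library are available. Lean on these libraries where they do the work, as an engineer would, in place of code of your own. Each camera call takes 0.05 s, during which the arm holds its last target. There are 200 camera calls.

## Task

A cork bottle stopper is jammed in the foot of the bar sink's white overflow tube. Take the tube from its slanted rest, tip it upright and set it foot down on the stand over the catch tray; then stand the muddler tip down in the tube and let go of it. Next take it from above and press it down by its head until the head meets the tube's rim, so that the stopper drops into the tray; leave the tube and muddler standing there and do not disturb the glasses and the jar.

Things in the scene. Friction and masses are not known exactly. Their poses are not given: they have to be found in the camera images.
- tube: White plastic tube, open at both ends, 110 mm long, outside diameter 40, bore 32; foot flange 56 mm in diameter, 8 mm thick. Origin: centre of the foot end; z axis along the tube to the open top rim. Starts leaning 45 degrees in a black V-shaped rest, foot low; the V carries it from 24 to 62 mm along its z, the rest overhangs free for grasping. 0.2 to 0.3 kg with stopper.
- tube_rim (a point): Centre of the tube's top rim, 110 mm along the tube's z axis from its origin.
- plug_center (a point): Middle of the jammed cork stopper, 28 mm in diameter, 36 mm long, hidden in the tube: at the start it fills the bore from 4 to 40 mm above the foot. Sprung rubber lips in the foot, reaching up to 20 mm, hold it: about 10 N pushes it down; it falls free once pushed about 34 mm.
- muddler: Rod 154 mm long: shaft 26 mm in diameter, steel tip tapered to 16 mm over the last 12; from 138 to 154 mm a wooden head 37 mm in diameter, too wide for the tube. 0.16 to 0.25 kg. Origin: centre of the tip; z axis along the rod to the head. Starts leaning 45 degrees in a black V rest, tip low; carried from 12 to 78 mm, free above. Standing on the jammed stopper, its head is 68 mm above the rim.
- muddler_head (a point): Centre of the flat top of the muddler's head, 154 mm along its z axis from its origin.
- tube_rest: Fixed rest of the tube: steel base 130 x 90 mm with a black V and a foot plate, up to about 95 mm high. Origin under the base's centre. Its x axis points the way the tube's rim leans; y is across.
- muddler_rest: Fixed rest of the muddler, alike but slimmer; its x axis points the way the muddler's head leans.
- stand: Fixed stainless catch tray 170 x 150 mm, walls 28 mm high, with a bridge plate (80 mm along the stand's x, 150 mm along y, top 85 mm up) over it on two side walls. Origin under the tray's centre, z up. The plate has a hole 40 mm in diameter inside a blue locating collar, inside diameter 64, 10 mm high, in which the tube's flange stands.
- seat (a point): Centre of the seat: middle of the blue collar, at the plate's top face, 85 mm above the table.
- tray_floor (a point): Centre of the tray's floor, 5 mm above the table, straight under the seat.
- glass_a: Bystander: drinking glass standing upside down, 72 mm in diameter, 95 high; origin under its centre.
- glass_b: Bystander: drinking glass standing upside down, 68 mm in diameter, 85 high; origin under its centre.
- jar: Bystander: red jar with a brass lid, 70 mm in diameter, 85 high; origin under its centre.
There are look-alikes about, which are no part of the job. There is more than one size of the muddler; the job needs the largest.

How it is judged:
By the outcome, as a careful person would: the job done as asked, in the order asked, and still so for the second after the job is handed in, with the robot touching nothing.
It also fails if it takes over 64 s, if anything falls off the work surface, if the arm or the gripper's body presses on something with over 40 N, if the wrist force passes 120 N, or if a joint passes its speed limit or range.

## Working session

There is one attempt and no reset: what is moved stays moved. The work goes in short steps, Python scripts to look and compute and a tool call to move; the robot and the scene stay as the last step left them, time stands still between calls to the robot, and variables do not carry over. Pictures are saved under pics/ and viewed, about 8 in all and at most 12, crops included, and the job is handed in when it is done.

Besides the shell and the picture viewer there is one more tool, called after "Request:" in YAML: its name, and indented under it one key for each argument. carry_out: Moves the arm, as the interface text tells. Its arguments: {"type":"object","properties":{"steps":{"type":"array","items":{"type":"array"}},"gripper":{"type":"number"}},"required":["steps"]}

```bash
mkdir -p pics; ls; python3 - <<'E'
from station import r
import cv2,numpy as np
for n in ["scene","top"]:
    im=r.capture(n); cv2.imwrite(f"pics/{n}0.png",im[:,:,::-1])
    c=r.calibration(n); print(n,np.round(c["camera_matrix"],1).tolist(),np.round(c["world_from_camera"],3).tolist(),[k for k in c])
    for t in ["tube","tube_rim","muddler","muddler_head","tube_rest","muddler_rest","stand","seat","glass_a","jar"]:
        print(t,[(np.round(d["centre"],3).tolist(),round(d["confidence"],2)) for d in r.place_of(n,t)])
s=r.sense();print(s)
E
```

```text
pics
scene [[361.0, 0.0, 324.1], [0.0, 361.0, 198.9], [0.0, 0.0, 1.0]] [[-0.683, -0.501, 0.532, 0.948], [0.73, -0.447, 0.517, 0.453], [-0.022, 0.741, 0.671, 0.71], [0.0, 0.0, 0.0, 1.0]] ['camera_matrix', 'world_from_camera']
tube [([0.42, 0.2, 0.031], 0.75)]
tube_rim [([0.496, 0.214, 0.114], 0.66), ([0.431, 0.198, 0.054], 0.45)]
muddler [([0.188, -0.359, 0.015], 0.68), ([0.436, -0.202, 0.035], 0.6), ([0.546, -0.406, 0.012], 0.55), ([0.498, 0.218, 0.111], 0.53)]
muddler_head [([0.546, -0.198, 0.142], 0.69), ([0.542, -0.28, 0.018], 0.69), ([0.237, -0.253, 0.015], 0.52)]
tube_rest [([0.463, 0.208, 0.003], 0.79)]
muddler_rest [([0.477, -0.201, -0.001], 0.69)]
stand [([0.556, 0.036, 0.001], 0.82), ([0.43, 0.198, 0.053], 0.18)]
seat [([0.558, 0.035, 0.081], 0.78)]
glass_a [([0.717, 0.152, -0.003], 0.82), ([0.734, -0.176, 0.001], 0.69)]
jar []
top [[479.2, 0.0, 317.1], [0.0, 479.2, 201.0], [0.0, 0.0, 1.0]] [[0.017, 0.993, -0.116, 0.298], [-1.0, 0.016, -0.003, -0.028], [-0.001, 0.116, 0.993, 1.491], [0.0, 0.0, 0.0, 1.0]] ['camera_matrix', 'world_from_camera']
tube [([0.42, 0.199, 0.035], 0.7
[... 619 characters left out ...]
7e-03,
       -6.84072432e+01, -1.48161592e+01]), 'joint_velocities': array([ 0.01575062,  0.03812381, -0.07929469, -0.15120238,  0.12864992,
       -0.02924503]), 'effort': array([-5.54978953e-05, -3.90474629e+01,  1.87621003e+01,  4.22429144e+00,
        1.54726458e-02, -2.91869833e-05]), 'tcp_pos': array([ 0.20479271, -0.59050427,  0.22258105]), 'ee_rot': array([[-9.44800820e-01, -3.27645250e-01,  4.25316076e-05],
       [-3.27645252e-01,  9.44800813e-01, -1.09620928e-04],
       [-4.26712102e-06, -1.17505222e-04, -9.99999993e-01]]), 'wrist_force': array([ 0.13134934, -0.53347737,  0.2782753 ]), 'moment': array([-0.05023346,  0.00731278,  0.03241415]), 'gripper_width': 1.0008087679801454}
```

View pics/scene0.png

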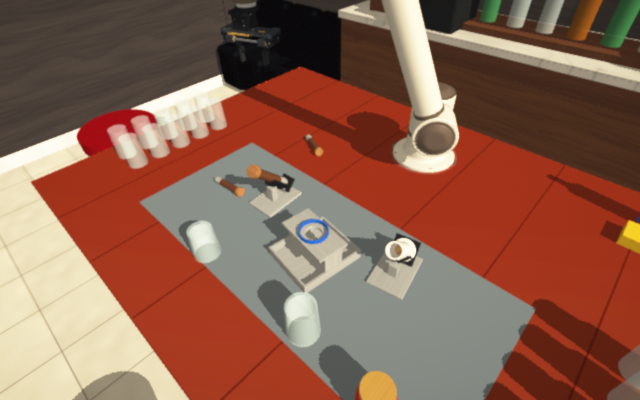

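View pics/top0.png

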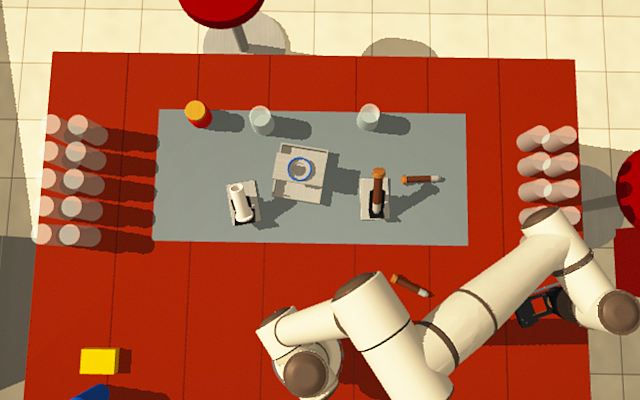

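The scene view shows the stand with its blue collar at (313,231), the tube in its rest at (400,252), and the muddler in its rest at (270,178). Two smaller muddlers lie loose. The top view shows the tube at (238,200) and the muddler at (378,190). I'll overlay models on enlarged crops to check the poses and yaws.

```bash
cat > h.py <<'E'
from station import r
import cv2,numpy as np
def proj(n,P):
    c=r.calibration(n);T=np.linalg.inv(c["world_from_camera"])
    p=np.atleast_2d(P)@T[:3,:3].T+T[:3,3]; p=p*[1,-1,-1]; q=p@np.array(c["camera_matrix"]).T
    return q[:,:2]/q[:,2:]
def ring(o,z,rad,k=40):
    z=z/np.linalg.norm(z);a=np.cross(z,[0.3,1,0.2]);a/=np.linalg.norm(a);b=np.cross(z,a);t=np.linspace(0,2*np.pi,k)
    return o+rad*(np.outer(np.cos(t),a)+np.outer(np.sin(t),b))
def lean(o,yaw,tilt=45):
    y,t=np.radians([yaw,tilt]);return np.array([np.cos(y)*np.sin(t),np.sin(y)*np.sin(t),np.cos(t)])
def draw(im,n,polys,off,s):
    for P,c in polys: cv2.polylines(im,[np.int32((proj(n,P)-off+.5)*s*8)],False,c,1,cv2.LINE_AA,3)
def crop(n,im,x0,y0,w,h,s): return cv2.resize(im[y0:y0+h,x0:x0+w,::-1].copy(),None,fx=s,fy=s,interpolation=cv2.INTER_CUBIC)
def tubep(o,z): return [(ring(o+z*a,z,b),(0,0,255)) for a,b in [(0,.028),(.008,.028),(.11,.02),(.11,.016)]]
def mudp(o,z): return [(ring(o+z*a,z,b),(0,255,0)) for a,b in [(0,.008),(.012,.013),(.138,.0185),(.154,.0185)]]
def standp(o,yaw):
    c,s=np.cos(np.radians(yaw)),np.sin(np.radians(yaw));R=np.array([[c,-s],[s,c]])
    rc=lambda x,y,z:np.array([np.r_[R@[a*x,b*y]+o[:2],z] for a,b in [(1,1),(1,-1),(-1,-1),(-1,1),(1,1)]])
    return [(rc(.085,.075,.028),(255,255,0)),(rc(.04,.075,.085),(255,0,255)),(ring(np.r_[o[:2],.095],np.array([0,0,1.]),.032),(0,255,255))]
E
python3 - <<'E'
from h import *
P=tubep(np.array([.42,.2,.032]),lean(0,10))+mudp(np.array([.4375,-.2015,.0345]),lean(0,2))+standp([.557,.034],0)
out=[]
for n,a in [("scene",(230,150,200,150,4)),("top",(210,135,200,100,4))]:
    im=crop(n,r.capture(n),*a);draw(im,n,P,a[:2],4);out.append(im)
cv2.imwrite("pics/a.png",out[0]);cv2.imwrite("pics/b.png",out[1])
E
```

```text
(no output)
```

View pics/a.png

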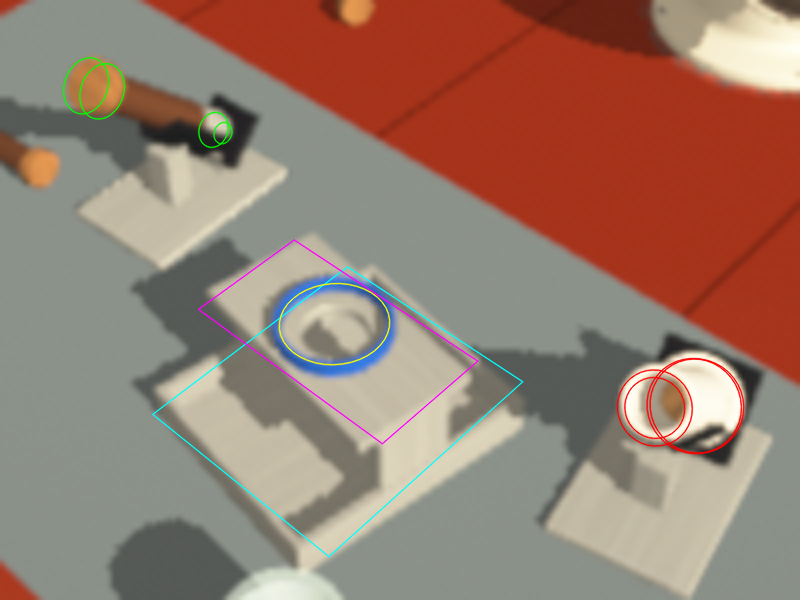

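View pics/b.png

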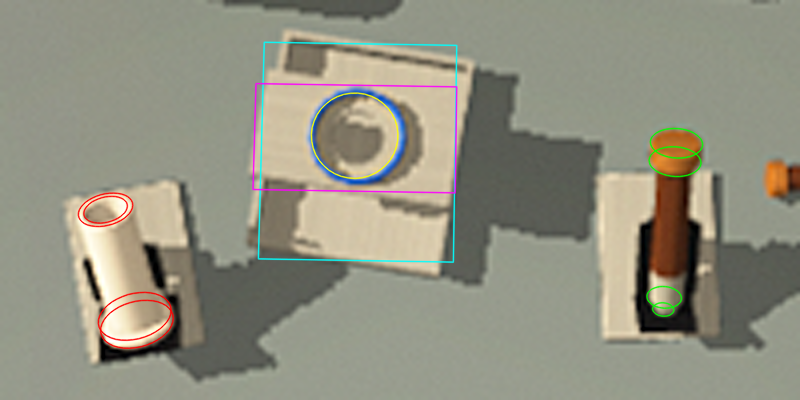

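Overlays match: tube at about (.420,.200,.032) with yaw 10°, muddler at (.4375,-.2015,.0345) with yaw 2–3°, seat at (.556,.034), stand yaw about -9.5°.

The interface can't tilt the tool. My plan is to grip near the top, then swing each part upright in the grip by pushing its low end against the stand's fixed side wall. First I go above the tube.

Request:
carry_out:
  steps:
    - [[-52.7,66.6,2.0],9.1]
    - [[-52.7,66.6,2.0],9.1]
    - [[-52.7,66.6,2.0],9.1]
    - [[-52.7,66.6,2.0],9.1]
    - [[-52.7,66.6,2.0],9.1]
    - [[-52.7,66.6,2.0],9.1]
    - [[-52.7,66.6,2.0],9.1]
    - [[-52.7,66.6,2.0],9.1]
    - [[-52.7,66.6,2.0],9.1]
    - [[-52.7,66.6,2.0],9.1]
    - [[-52.7,66.6,2.0],9.1]
    - [[-52.7,66.6,2.0],9.1]
    - [[-52.7,66.6,2.0],9.1]
    - [[-52.7,66.6,2.0],9.1]
    - [[-52.7,66.6,2.0],9.1]
    - [[-52.7,66.6,2.0],9.1]
    - [[-52.7,66.6,2.0],9.1]
    - [[-52.7,66.6,2.0],9.1]
    - [[-52.7,66.6,2.0],9.1]
    - [[-52.7,66.6,2.0],9.1]
  gripper: 1

```text
time_s: 3.2
tcp_pos: [0.484, 0.2107, 0.2025]
ee_rot: [[-0.985, -0.174, -0.001], [-0.174, 0.985, -0.0], [0.001, -0.0, -1.0]]
wrist_force: [-0.2, 0.5, 0.6]
gripper_width: 1.0
```

Request:
carry_out:
  steps:
    - [[0,0,4],0]
    - [[0,0,8],0]
    - [[0,0,10.5],0]
    - [[0,0,12],0]
    - [[0,0,12.4],0]
    - [[0,0,12.4],0]

```text
time_s: 3.8
tcp_pos: [0.4839, 0.2097, 0.0787]
ee_rot: [[-0.985, -0.173, -0.001], [-0.173, 0.985, -0.001], [0.001, -0.001, -1.0]]
wrist_force: [-0.4, -0.3, 0.2]
gripper_width: 1.003
```

Request:
carry_out:
  steps:
    - [[0,0,0],0]
    - [[0,0,0],0]
    - [[0,0,0],0]
    - [[0,0,0],0]
    - [[0,0,0],0]
    - [[0,0,0],0]
    - [[0,0,0],0]
    - [[0,0,0],0]
  gripper: -1

```text
time_s: 4.6
tcp_pos: [0.4841, 0.2121, 0.0791]
ee_rot: [[-0.985, -0.173, 0.001], [-0.173, 0.985, 0.003], [-0.001, 0.003, -1.0]]
wrist_force: [-4.1, 7.6, 1.0]
gripper_width: 0.451
```

Request:
carry_out:
  steps:
    - [[0,0,-1],0]
    - [[0,0,-2.5],0]
    - [[0,0,-5],0]
    - [[0,0,-8],0]
    - [[0,0,-11],0]
    - [[0,0,-13],0]
    - [[0,0,-14],0]
    - [[0,0,-14],0]

```text
time_s: 5.4
tcp_pos: [0.4843, 0.2117, 0.2202]
ee_rot: [[-0.985, -0.173, 0.003], [-0.173, 0.985, 0.005], [-0.003, 0.004, -1.0]]
wrist_force: [0.4, -0.7, -3.2]
gripper_width: 0.459
```

```bash
python3 - <<'E'
from h import *
print(r.sense()["tcp_pos"],r.sense()["wrist_force"])
o=[]
im=crop("scene",r.capture("scene"),330,130,130,150,4)
cv2.imwrite("pics/c.png",im)
for n in ["scene","top"]:
    r.capture(n)
    for t in ["tube","tube_rim"]: print(n,t,[(np.round(d["centre"],3).tolist(),round(d["confidence"],2)) for d in r.place_of(n,t)])
E
```

```text
[0.48428917 0.21173872 0.22018284] [ 0.42291937 -0.70819044 -3.1970884 ]
scene tube [([0.414, 0.2, 0.175], 0.77)]
scene tube_rim [([0.499, 0.216, 0.252], 0.79)]
top tube [([0.42, 0.199, 0.172], 0.69), ([0.73, 0.355, 0.002], 0.6)]
top tube_rim [([0.735, 0.354, -0.0], 0.61)]
```

View pics/c.png

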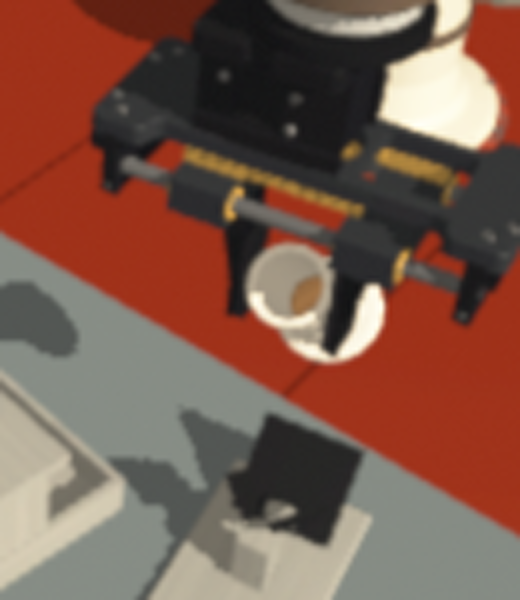

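The tube is held, still tilted about 45° (foot about (.417,.2,.173), rim (.499,.216,.252)). I'll turn it so it leans away from the stand's +y wall and lower it beside that wall.

Request:
carry_out:
  steps:
    - [[-2.5,-0.6,0],-8]
    - [[-5,-1.2,0],-16]
    - [[-7.5,-1.8,0],-24]
    - [[-10.3,-2.4,0],-32]
    - [[-10.3,-2.4,0],-40]
    - [[-10.3,-2.4,0],-48]
    - [[-10.3,-2.4,0],-56]
    - [[-10.3,-2.4,0],-64]
    - [[-10.3,-2.4,0],-70.5]
    - [[-10.3,-2.4,3],-70.5]
    - [[-10.3,-2.4,6],-70.5]
    - [[-10.3,-2.4,9],-70.5]
    - [[-10.3,-2.4,11.5],-70.5]
    - [[-10.3,-2.4,13],-70.5]
    - [[-10.3,-2.4,13.4],-70.5]
    - [[-10.3,-2.4,13.4],-70.5]

```text
time_s: 7.35
tcp_pos: [0.5889, 0.2056, 0.0831]
ee_rot: [[-0.165, -0.986, -0.002], [-0.986, 0.165, 0.001], [-0.0, 0.002, -1.0]]
wrist_force: [-0.4, 0.6, -2.8]
gripper_width: 0.453
```

```bash
python3 - <<'E'
from h import *
print(r.sense()["tcp_pos"],r.sense()["wrist_force"])
im=crop("scene",r.capture("scene"),250,170,160,150,4)
cv2.imwrite("pics/d.png",im)
for n in ["scene","top"]:
    r.capture(n)
    for t in ["tube","tube_rim"]: print(n,t,[(np.round(d["centre"],3).tolist(),round(d["confidence"],2)) for d in r.place_of(n,t)])
E
```

```text
[0.58889629 0.2056099  0.08306579] [-0.37223181  0.6496969  -2.81139959]
scene tube [([0.556, 0.037, 0.084], 0.71)]
scene tube_rim [([0.595, 0.218, 0.117], 0.49)]
top tube [([0.581, 0.139, 0.04], 0.73)]
top tube_rim [([0.593, 0.22, 0.116], 0.54)]
```

Request:
carry_out:
  steps:
    - [[0.8,0,0],0]
    - [[1.5,0,0],0]
    - [[2.0,0,-0.7],0]
    - [[2.4,0,-1.4],0]
    - [[3.0,0,-2.0],0]
    - [[3.6,0,-2.6],0]
    - [[4.3,0,-3.1],0]
    - [[4.3,0,-3.1],0]

```text
time_s: 8.5
tcp_pos: [0.5829, 0.1633, 0.1174]
ee_rot: [[-0.166, -0.986, 0.003], [-0.986, 0.166, 0.004], [-0.005, -0.002, -1.0]]
wrist_force: [0.5, 4.1, -0.5]
gripper_width: 0.46
```

```bash
python3 - <<'E'
from h import *
im=crop("scene",r.capture("scene"),250,170,160,150,4)
cv2.imwrite("pics/d.png",im)
for n in ["scene","top"]:
    r.capture(n)
    for t in ["tube","tube_rim"]: print(n,t,[(np.round(d["centre"],3).tolist(),round(d["confidence"],2)) for d in r.place_of(n,t)])
E
```

```text
scene tube [([0.573, 0.138, 0.05], 0.89)]
scene tube_rim [([0.586, 0.167, 0.154], 0.78)]
top tube [([0.58, 0.132, 0.049], 0.62), ([0.464, 0.206, 0.003], 0.21)]
top tube_rim [([0.584, 0.171, 0.151], 0.5)]
```

View pics/d.png

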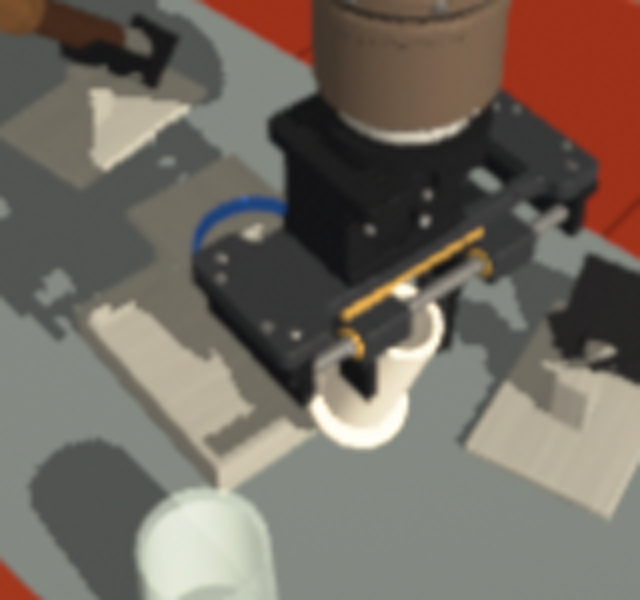

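Pivoting works; the tilt is now about 18°. I'll continue to upright.

Request:
carry_out:
  steps:
    - [[0.6,0,-0.4],0]
    - [[1.3,0,-0.8],0]
    - [[2.1,0,-1.1],0]
    - [[2.6,0,-1.3],0]
    - [[2.9,0,-1.4],0]
    - [[2.9,0,-1.4],0]

```text
time_s: 9.45
tcp_pos: [0.5778, 0.1351, 0.1297]
ee_rot: [[-0.165, -0.986, 0.001], [-0.986, 0.165, 0.003], [-0.003, -0.001, -1.0]]
wrist_force: [0.8, 4.8, -0.3]
gripper_width: 0.458
```

```bash
python3 - <<'E'
from h import *
for n in ["scene","top"]:
    im=r.capture(n)
    for t in ["tube","tube_rim"]: print(n,t,[(np.round(d["centre"],3).tolist(),round(d["confidence"],2)) for d in r.place_of(n,t)])
    if n=="scene":
        cv2.imwrite("pics/e.png",crop(n,im,250,170,160,150,4))
E
```

```text
scene tube [([0.576, 0.138, 0.061], 0.9), ([0.56, 0.034, 0.002], 0.27)]
scene tube_rim [([0.577, 0.136, 0.17], 0.92), ([0.553, 0.034, 0.083], 0.39)]
top tube [([0.58, 0.132, 0.06], 0.38)]
top tube_rim [([0.556, 0.03, 0.083], 0.66), ([0.579, 0.135, 0.167], 0.52)]
```

Request:
carry_out:
  steps:
    - [[-0.5,0,-1],0]
    - [[-0.5,0,-4],0]
    - [[0,0,-6.5],0]
    - [[2,0.1,-6.5],0]
    - [[4.5,0.2,-6.5],0]
    - [[7,0.3,-6.5],0]
    - [[9,0.4,-6.5],0]
    - [[10.2,0.5,-6.5],0]
    - [[10.4,0.5,-6.5],0]
    - [[10.4,0.5,-5],0]
    - [[10.4,0.5,-5],0]

```text
time_s: 10.85
tcp_pos: [0.5539, 0.033, 0.1769]
ee_rot: [[-0.166, -0.986, -0.005], [-0.986, 0.166, 0.001], [-0.0, 0.005, -1.0]]
wrist_force: [0.1, 0.6, -3.0]
gripper_width: 0.455
```

```bash
python3 - <<'E'
from h import *
for n in ["scene","top"]:
    im=r.capture(n)
    for t in ["tube","tube_rim","seat"]: print(n,t,[(np.round(d["centre"],3).tolist(),round(d["confidence"],2)) for d in r.place_of(n,t)])
    if n=="scene":
        a=(260,160,130,120)
        i=crop(n,im,*a,5)
        draw(i,n,standp([.5555,.0335],-9.5)+tubep(np.array([.5555,.0335,.11]),np.array([0,0,1.])),a[:2],5)
        cv2.imwrite("pics/f.png",i)
E
```

```text
scene tube [([0.55, 0.034, 0.105], 0.71)]
scene tube_rim [([0.555, 0.034, 0.216], 0.73), ([0.715, 0.151, 0.0], 0.29)]
scene seat [([0.551, 0.033, 0.079], 0.78)]
top tube []
top tube_rim [([0.73, 0.353, 0.002], 0.36)]
top seat [([0.555, 0.032, 0.086], 0.68)]
```

View pics/f.png

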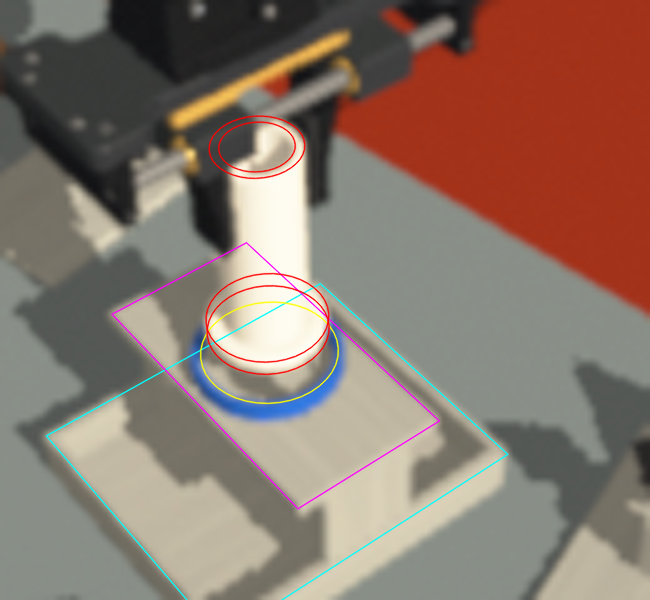

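The tube hangs upright over the collar, and the overlay agrees to within about 2 mm. Lowering.

Request:
carry_out:
  steps:
    - [[0,-0.1,0.7],0]
    - [[0,-0.1,1.4],0]
    - [[0,-0.1,1.8],0]
    - [[0,-0.1,2.1],0]
    - [[0,-0.1,2.3],0]
    - [[0,-0.1,2.3],0]

```text
time_s: 11.85
tcp_pos: [0.5566, 0.0332, 0.1571]
ee_rot: [[-0.164, -0.986, 0.001], [-0.986, 0.164, 0.002], [-0.002, -0.0, -1.0]]
wrist_force: [-2.6, -0.6, 1.8]
gripper_width: 0.459
```

Request:
carry_out:
  steps:
    - [[0,0,0.3],0]
    - [[0,0,0.5],0]
    - [[0,0,0.5],0]

```text
time_s: 12.15
tcp_pos: [0.5567, 0.0325, 0.1567]
ee_rot: [[-0.163, -0.987, 0.002], [-0.987, 0.163, 0.0], [-0.001, -0.002, -1.0]]
wrist_force: [-8.3, -0.5, 19.7]
gripper_width: 0.456
```

```bash
python3 - <<'E'
from h import *
for n in ["scene","top"]:
    im=r.capture(n)
    for t in ["tube","tube_rim"]: print(n,t,[(np.round(d["centre"],3).tolist(),round(d["confidence"],2)) for d in r.place_of(n,t)])
E
```

```text
scene tube [([0.551, 0.033, 0.084], 0.93)]
scene tube_rim [([0.556, 0.033, 0.0], 0.74), ([0.56, 0.03, 0.197], 0.68)]
top tube []
top tube_rim []
```

Request:
carry_out:
  steps:
    - [[0,0,0],0]
    - [[0,0,0],0]
    - [[0,0,0],0]
    - [[0,0,0],0]
    - [[0,0,-3],0]
    - [[0,0,-7],0]
    - [[0,0,-11],0]
    - [[0,0,-13],0]
    - [[0,0,-13],0]
  gripper: 1

```text
time_s: 13.35
tcp_pos: [0.5582, 0.0327, 0.2902]
ee_rot: [[-0.163, -0.987, 0.01], [-0.987, 0.163, 0.002], [-0.004, -0.01, -1.0]]
wrist_force: [0.6, -0.6, 0.5]
gripper_width: 0.991
```

```bash
python3 - <<'E'
from h import *
for n in ["scene","top"]:
    im=r.capture(n)
    for t in ["tube","tube_rim","muddler","muddler_head"]: print(n,t,[(np.round(d["centre"],3).tolist(),round(d["confidence"],2)) for d in r.place_of(n,t)])
    if n=="scene":
        a=(230,130,160,150)
        i=crop(n,im,*a,4)
        draw(i,n,tubep(np.array([.5555,.0335,.085]),np.array([0,0,1.])),a[:2],4)
        cv2.imwrite("pics/g.png",i)
E
```

```text
scene tube [([0.555, 0.035, 0.084], 0.76)]
scene tube_rim [([0.556, 0.032, 0.197], 0.8), ([0.558, 0.032, 0.0], 0.22)]
scene muddler [([0.436, -0.2, 0.032], 0.82), ([0.189, -0.358, 0.011], 0.63), ([0.55, -0.404, 0.011], 0.48)]
scene muddler_head [([0.547, -0.2, 0.145], 0.92), ([0.238, -0.254, 0.016], 0.71), ([0.544, -0.279, 0.016], 0.64)]
top tube [([0.556, 0.031, 0.085], 0.57)]
top tube_rim [([0.558, 0.036, 0.194], 0.42)]
top muddler [([0.437, -0.202, 0.035], 0.95), ([0.559, 0.031, -0.003], 0.74), ([0.19, -0.362, 0.012], 0.6), ([0.547, -0.404, 0.011], 0.59)]
top muddler_head [([0.239, -0.251, 0.013], 0.71), ([0.435, -0.204, 0.032], 0.63), ([0.543, -0.191, 0.139], 0.58)]
```

View pics/g.png

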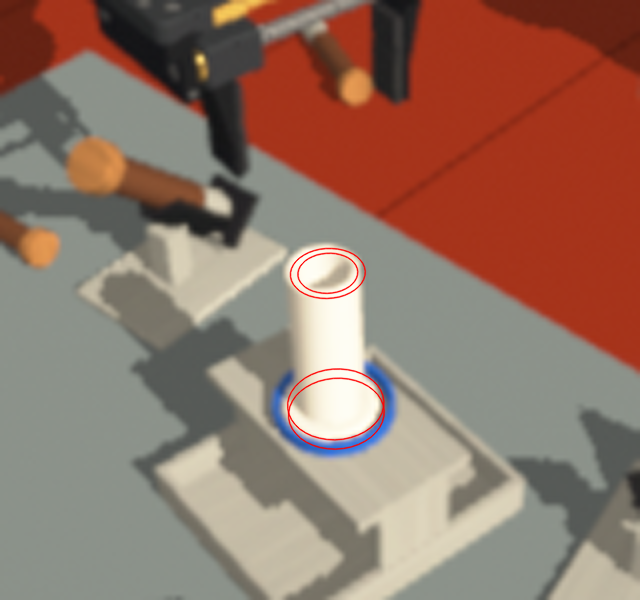

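The tube stands seated, rim about (.556,.033,.196); in the crop the rim is at (326,270) and the foot is inside the collar.

The muddler's head wouldn't fit between the jaws if I gripped the shaft and swung it upright, so I'll grip the head itself (s≈146 mm). I'll pivot it against the stand's −y wall.

Request:
carry_out:
  steps:
    - [[3,-0.2,0],-8.5]
    - [[6,-0.5,0],-17]
    - [[10,-0.8,0],-25.5]
    - [[14,-1.2,0],-34]
    - [[18,-1.6,0],-42.5]
    - [[23,-2,0],-51]
    - [[23,-2,2],-59.5]
    - [[23,-2,4],-68]
    - [[23,-2,5],-76.5]
    - [[23,-2,5],-85]
    - [[23,-2,5],-93.5]
    - [[23,-2,5],-101.4]
    - [[23,-2,5],-101.4]
    - [[23,-2,5],-101.4]

```text
time_s: 15.25
tcp_pos: [0.5385, -0.1979, 0.2359]
ee_rot: [[0.999, 0.032, 0.001], [0.032, -0.999, 0.0], [0.001, 0.0, -1.0]]
wrist_force: [0.1, 0.1, -1.3]
gripper_width: 0.997
```

```bash
python3 -c "
from station import r
s=r.sense();print(s['joints'],s['tcp_pos'],s['ee_rot'])"
```

```text
[-4.00432529e+00  1.64853082e+01 -5.78973085e+00 -7.21329784e-03
 -6.76449325e+01  9.58500010e+01] [ 0.53854311 -0.19785475  0.2359135 ] [[ 9.99481759e-01  3.21597502e-02  1.40148287e-03]
 [ 3.21597557e-02 -9.99482741e-01  1.86114378e-05]
 [ 1.40135648e-03  2.64695542e-05 -9.99999018e-01]]
```

Request:
carry_out:
  steps:
    - [[0.2,-0.1,4],0]
    - [[0.2,-0.1,8],0]
    - [[0.2,-0.1,10.5],0]
    - [[0.2,-0.1,11.6],0]
    - [[0.2,-0.1,11.8],0]
    - [[0.2,-0.1,11.8],0]

```text
time_s: 15.85
tcp_pos: [0.5416, -0.197, 0.1189]
ee_rot: [[0.999, 0.032, 0.003], [0.032, -0.999, -0.001], [0.003, 0.001, -1.0]]
wrist_force: [0.6, -0.6, 0.3]
gripper_width: 1.0
```

Request:
carry_out:
  steps:
    - [[0,0,0],0]
    - [[0,0,0],0]
    - [[0,0,0],0]
    - [[0,0,0],0]
    - [[0,0,0],0]
    - [[0,0,0],0]
    - [[0,0,0],0]
    - [[0,0,0],0]
  gripper: -1

```text
time_s: 16.65
tcp_pos: [0.5416, -0.1969, 0.1189]
ee_rot: [[0.999, 0.032, 0.003], [0.032, -0.999, -0.001], [0.003, 0.001, -1.0]]
wrist_force: [-0.5, -0.1, -0.7]
gripper_width: 0.416
```

Request:
carry_out:
  steps:
    - [[0,0,-1],0]
    - [[0,0,-3],0]
    - [[0,0,-6],0]
    - [[0,0,-9],0]
    - [[0,0,-11],0]
    - [[0,0,-12],0]
    - [[0,0,-12],0]
    - [[0,0,-12],0]

```text
time_s: 17.45
tcp_pos: [0.5405, -0.1965, 0.2377]
ee_rot: [[1.0, 0.031, 0.001], [0.031, -1.0, 0.0], [0.001, -0.0, -1.0]]
wrist_force: [-0.3, -0.9, -2.4]
gripper_width: 0.415
```

```bash
python3 - <<'E'
from h import *
for n in ["scene","top"]:
    im=r.capture(n)
    for t in ["muddler","muddler_head"]: print(n,t,[(np.round(d["centre"],3).tolist(),round(d["confidence"],2)) for d in r.place_of(n,t)])
E
```

```text
scene muddler [([0.548, -0.403, 0.016], 0.81), ([0.437, -0.203, 0.147], 0.78), ([0.189, -0.359, 0.009], 0.65)]
scene muddler_head [([0.544, -0.198, 0.262], 0.72), ([0.545, -0.282, 0.018], 0.63), ([0.243, -0.252, 0.015], 0.55)]
top muddler [([0.55, -0.406, 0.012], 0.74), ([0.191, -0.361, 0.012], 0.67), ([0.44, -0.199, 0.146], 0.53), ([0.734, -0.175, -0.001], 0.28)]
top muddler_head [([0.541, -0.192, 0.261], 0.84), ([0.543, -0.283, 0.017], 0.74), ([0.24, -0.252, 0.011], 0.65)]
```

Request:
carry_out:
  steps:
    - [[0.2,-0.7,0],8.5]
    - [[0.4,-1.4,0],17]
    - [[0.6,-2.1,0],25.5]
    - [[0.8,-2.8,0],34]
    - [[0.9,-3.3,0],42.5]
    - [[0.9,-3.3,0],51]
    - [[0.9,-3.3,0],59.5]
    - [[0.9,-3.3,0],68]
    - [[0.9,-3.3,0],76.5]
    - [[0.9,-3.3,0],85]
    - [[0.9,-3.3,0],93.5]
    - [[0.9,-3.3,0],101.5]
    - [[0.9,-3.3,3],101.5]
    - [[0.9,-3.3,6],101.5]
    - [[0.9,-3.3,9],101.5]
    - [[0.9,-3.3,11],101.5]
    - [[0.9,-3.3,11.8],101.5]
    - [[0.9,-3.3,11.8],101.5]

```text
time_s: 19.55
tcp_pos: [0.5484, -0.1636, 0.1188]
ee_rot: [[-0.168, -0.986, -0.002], [-0.986, 0.168, -0.0], [0.001, 0.002, -1.0]]
wrist_force: [-0.4, 0.7, -1.1]
gripper_width: 0.415
```

```bash
python3 - <<'E'
from h import *
for n in ["scene","top"]:
    im=r.capture(n)
    for t in ["muddler","muddler_head","tube_rim"]: print(n,t,[(np.round(d["centre"],3).tolist(),round(d["confidence"],2)) for d in r.place_of(n,t)])
E
```

```text
scene muddler [([0.544, -0.402, 0.011], 0.74), ([0.563, -0.063, 0.029], 0.72), ([0.188, -0.357, 0.011], 0.46)]
scene muddler_head [([0.551, -0.169, 0.142], 0.81), ([0.546, -0.282, 0.02], 0.71), ([0.238, -0.254, 0.014], 0.6)]
scene tube_rim [([0.559, 0.032, 0.194], 0.66)]
top muddler [([0.55, -0.404, 0.01], 0.63), ([0.567, -0.062, 0.035], 0.62), ([0.192, -0.36, 0.011], 0.58)]
top muddler_head [([0.544, -0.283, 0.016], 0.71), ([0.566, -0.062, 0.032], 0.69), ([0.549, -0.165, 0.145], 0.65), ([0.238, -0.254, 0.015], 0.64)]
top tube_rim []
```

Request:
carry_out:
  steps:
    - [[-0.9,0,0],0]
    - [[-1.7,0,0],0]
    - [[-2.3,0,-0.5],0]
    - [[-2.9,0,-1.0],0]
    - [[-3.5,0,-1.4],0]
    - [[-4.1,0,-1.8],0]
    - [[-4.8,0,-2.2],0]
    - [[-5.5,0,-2.5],0]
    - [[-6.2,0,-2.85],0]
    - [[-6.9,0,-3.1],0]
    - [[-7.7,0,-3.3],0]
    - [[-8.4,0,-3.5],0]
    - [[-9.0,0,-3.6],0]
    - [[-9.6,0,-3.7],0]
    - [[-9.6,0,-3.7],0]

```text
time_s: 21.45
tcp_pos: [0.5656, -0.0682, 0.1578]
ee_rot: [[-0.167, -0.986, 0.003], [-0.986, 0.167, -0.0], [-0.0, -0.003, -1.0]]
wrist_force: [-0.5, -0.6, -0.9]
gripper_width: 0.414
```

```bash
python3 - <<'E'
from h import *
for n in ["scene","top"]:
    im=r.capture(n)
    for t in ["muddler","muddler_head","tube_rim"]: print(n,t,[(np.round(d["centre"],3).tolist(),round(d["confidence"],2)) for d in r.place_of(n,t)])
    if n=="scene": cv2.imwrite("pics/h.png",crop(n,im,230,100,160,150,4))
E
```

```text
scene muddler [([0.565, -0.058, 0.028], 0.75), ([0.549, -0.403, 0.014], 0.57), ([0.189, -0.359, 0.013], 0.38)]
scene muddler_head [([0.566, -0.068, 0.187], 0.97), ([0.239, -0.251, 0.016], 0.6), ([0.546, -0.283, 0.018], 0.55)]
scene tube_rim [([0.558, 0.032, 0.195], 0.89), ([0.716, 0.152, 0.002], 0.21)]
top muddler [([0.19, -0.362, 0.014], 0.84), ([0.55, -0.402, 0.01], 0.77)]
top muddler_head [([0.546, -0.286, 0.014], 0.59), ([0.24, -0.253, 0.015], 0.56), ([0.732, -0.175, 0.0], 0.31)]
top tube_rim [([0.557, 0.03, 0.195], 0.75)]
```

View pics/h.png

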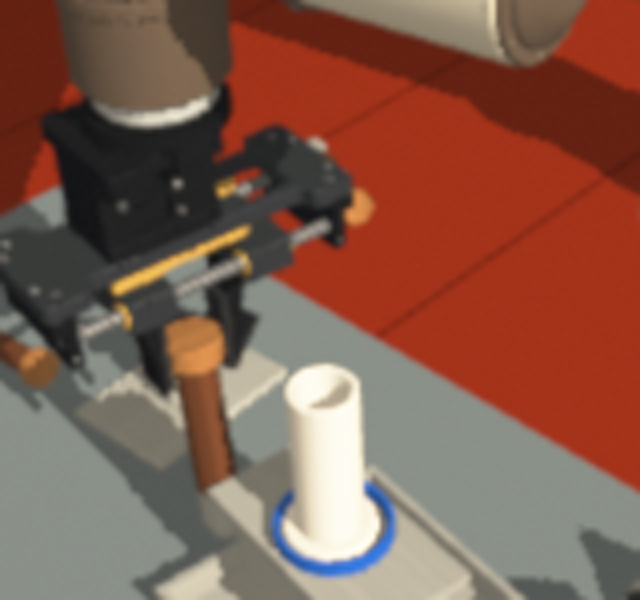

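Nearly upright: about 4° left, the head at crop (197,345), the tip behind the plate edge. I'll finish the pivot and lift clear.

Request:
carry_out:
  steps:
    - [[-0.4,0,0],0]
    - [[-0.8,0,-0.1],0]
    - [[-1.1,0,-0.1],0]
    - [[-1.1,0,-0.1],0]
    - [[-0.6,0,-1],0]
    - [[0,0,-5],0]
    - [[0,0,-9.5],0]
    - [[0,0,-14],0]
    - [[0,0,-18],0]
    - [[0,0,-20],0]
    - [[0,0,-20],0]

```text
time_s: 22.95
tcp_pos: [0.5662, -0.0692, 0.3624]
ee_rot: [[-0.168, -0.986, 0.012], [-0.986, 0.169, 0.001], [-0.003, -0.012, -1.0]]
wrist_force: [-0.5, 0.0, -1.5]
gripper_width: 0.411
```

```bash
python3 - <<'E'
from h import *
for n in ["scene","top"]:
    im=r.capture(n)
    for t in ["muddler","muddler_head","tube_rim"]: print(n,t,[(np.round(d["centre"],3).tolist(),round(d["confidence"],2)) for d in r.place_of(n,t)])
E
```

```text
scene muddler [([0.55, -0.406, 0.011], 0.77), ([0.567, -0.061, 0.233], 0.72), ([0.19, -0.36, 0.012], 0.72)]
scene muddler_head [([0.57, -0.07, 0.389], 0.82), ([0.544, -0.281, 0.02], 0.5), ([0.238, -0.253, 0.019], 0.5)]
scene tube_rim [([0.558, 0.034, 0.196], 0.81)]
top muddler [([0.189, -0.359, 0.01], 0.83), ([0.546, -0.405, 0.012], 0.64)]
top muddler_head [([0.237, -0.255, 0.014], 0.69), ([0.542, -0.287, 0.019], 0.54)]
top tube_rim [([0.557, 0.033, 0.002], 0.74), ([0.56, 0.029, 0.195], 0.64)]
```

Request:
carry_out:
  steps:
    - [[-2,0.5,0],0]
    - [[-4,1.1,0],0]
    - [[-6,1.7,0],0]
    - [[-8,2.3,0],0]
    - [[-9.3,2.5,0],0]
    - [[-9.3,2.5,1],0]
    - [[-9.3,2.5,1.5],0]
    - [[-9.3,2.5,1.5],0]

```text
time_s: 24.15
tcp_pos: [0.555, 0.0262, 0.3396]
ee_rot: [[-0.169, -0.986, -0.003], [-0.986, 0.169, -0.001], [0.002, 0.003, -1.0]]
wrist_force: [0.5, -0.1, -3.2]
gripper_width: 0.413
```

```bash
python3 - <<'E'
from h import *
for n in ["scene","top"]:
    im=r.capture(n)
    for t in ["muddler","muddler_head","tube_rim"]: print(n,t,[(np.round(d["centre"],3).tolist(),round(d["confidence"],2)) for d in r.place_of(n,t)])
    if n=="scene":
        a=(250,70,130,150); i=crop(n,im,*a,4)
        draw(i,n,mudp(np.array([.5565,.0325,.219]),np.array([0,0,1.]))+tubep(np.array([.556,.033,.085]),np.array([0,0,1.])),a[:2],4)
        cv2.imwrite("pics/i.png",i)
E
```

```text
scene muddler [([0.556, 0.033, 0.21], 0.58), ([0.476, -0.202, -0.0], 0.55), ([0.193, -0.36, 0.012], 0.51), ([0.55, -0.404, 0.01], 0.48)]
scene muddler_head [([0.556, 0.025, 0.368], 0.76), ([0.543, -0.283, 0.02], 0.55), ([0.236, -0.252, 0.014], 0.53)]
scene tube_rim [([0.559, 0.03, 0.194], 0.78), ([0.553, 0.034, 0.089], 0.43), ([0.556, 0.036, 0.003], 0.25)]
top muddler [([0.464, 0.206, 0.003], 0.66), ([0.187, -0.362, 0.013], 0.59), ([0.55, -0.404, 0.012], 0.53), ([0.558, 0.03, 0.086], 0.25)]
top muddler_head [([0.546, -0.284, 0.014], 0.77), ([0.239, -0.255, 0.014], 0.74), ([0.558, 0.031, 0.086], 0.53)]
top tube_rim [([0.558, 0.032, 0.192], 0.5)]
```

View pics/i.png

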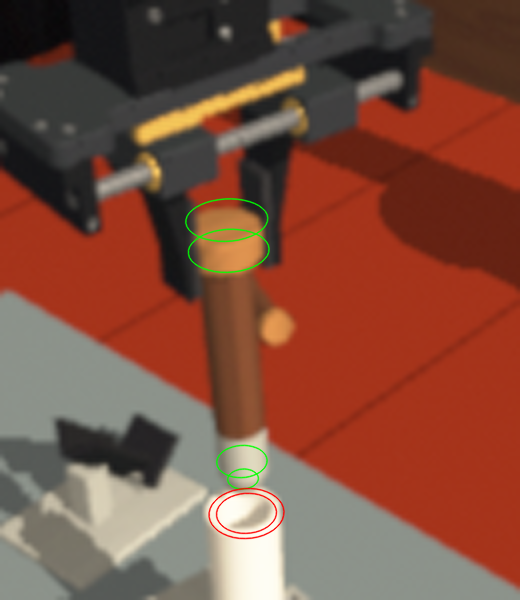

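The tip at crop (241,480) is above the rim at (246,512), with about 3° of tilt left. Lowering it in, and bringing the head over the axis as it enters.

Request:
carry_out:
  steps:
    - [[0,0,1],0]
    - [[0,0,2],0]
    - [[0,0,2.8],0]
    - [[-0.1,0,3.6],0]
    - [[-0.2,0,4.4],0]
    - [[-0.3,0,5.2],0]
    - [[-0.4,0,6],0]
    - [[-0.5,0,6.8],0]
    - [[-0.6,0,7.4],0]
    - [[-0.6,0,7.8],0]
    - [[-0.6,0,7.8],0]

```text
time_s: 25.65
tcp_pos: [0.5564, 0.0324, 0.2628]
ee_rot: [[-0.169, -0.986, -0.001], [-0.986, 0.169, -0.001], [0.001, 0.0, -1.0]]
wrist_force: [0.1, -0.6, -3.1]
gripper_width: 0.414
```

Inserted freely. I'll lower until it touches the stopper.

Request:
carry_out:
  steps:
    - [[0,0,0.3],0]
    - [[0,0,0.6],0]
    - [[0,0,0.8],0]
    - [[0,0,1.0],0]
    - [[0,0,1.0],0]

```text
time_s: 26.15
tcp_pos: [0.5564, 0.0324, 0.2526]
ee_rot: [[-0.169, -0.986, -0.001], [-0.986, 0.169, -0.001], [0.001, 0.001, -1.0]]
wrist_force: [-0.2, -0.8, -1.9]
gripper_width: 0.415
```

Request:
carry_out:
  steps:
    - [[0,0,0],0]
    - [[0,0,0],0]
    - [[0,0,0],0]
    - [[0,0,0],0]
    - [[0,0,-2],0]
    - [[0,0,-4.5],0]
    - [[0,0,-6],0]
    - [[0,0,-6],0]
    - [[0,0,-6],0]
  gripper: 1

```text
time_s: 27.05
tcp_pos: [0.5562, 0.0326, 0.3121]
ee_rot: [[-0.169, -0.986, -0.001], [-0.986, 0.169, -0.0], [0.0, 0.001, -1.0]]
wrist_force: [0.0, 0.7, -1.3]
gripper_width: 0.991
```

```bash
python3 - <<'E'
from h import *
for n in ["scene","top"]:
    im=r.capture(n)
    for t in ["muddler","muddler_head","tube_rim"]: print(n,t,[(np.round(d["centre"],3).tolist(),round(d["confidence"],2)) for d in r.place_of(n,t)])
    if n=="scene":
        a=(250,80,130,150); i=crop(n,im,*a,4)
        draw(i,n,mudp(np.array([.5565,.0325,.125]),np.array([0,0,1.])),a[:2],4)
        cv2.imwrite("pics/j.png",i)
E
```

```text
scene muddler [([0.549, -0.403, 0.01], 0.75), ([0.192, -0.359, 0.012], 0.53)]
scene muddler_head [([0.543, -0.283, 0.017], 0.81), ([0.559, 0.033, 0.281], 0.76), ([0.238, -0.254, 0.015], 0.52), ([0.551, 0.033, 0.081], 0.48)]
scene tube_rim [([0.556, 0.034, 0.195], 0.88)]
top muddler [([0.191, -0.361, 0.012], 0.83), ([0.55, -0.406, 0.01], 0.79), ([0.556, 0.035, 0.126], 0.64)]
top muddler_head [([0.554, 0.037, 0.276], 0.61), ([0.545, -0.286, 0.017], 0.58), ([0.241, -0.254, 0.014], 0.5)]
top tube_rim [([0.558, 0.03, 0.193], 0.6), ([0.732, 0.355, 0.001], 0.35), ([0.56, 0.03, 0.084], 0.3)]
```

View pics/j.png

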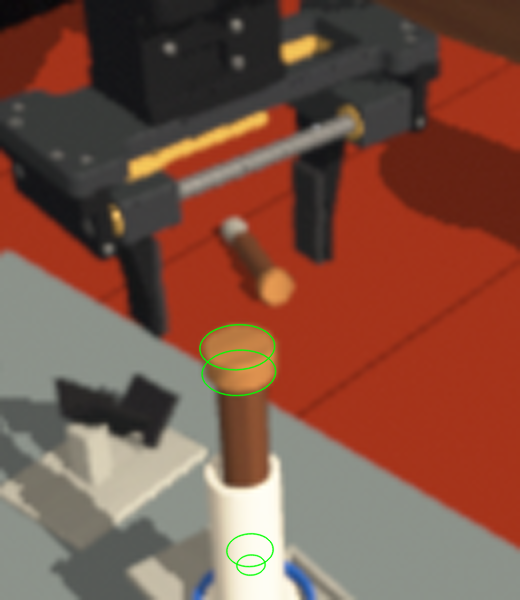

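The muddler stands free on the stopper with its head top at z≈.279, as predicted. I'll take the head from above with the fingertips just above its underside, then press.

Request:
carry_out:
  steps:
    - [[0,0,1.5],0]
    - [[0,0,3],0]
    - [[0,0,4.2],0]
    - [[0,0,4.6],0]
    - [[0,0,4.6],0]

```text
time_s: 27.95
tcp_pos: [0.5561, 0.0322, 0.2656]
ee_rot: [[-0.169, -0.986, -0.003], [-0.986, 0.169, -0.002], [0.002, 0.002, -1.0]]
wrist_force: [0.7, -0.1, 0.4]
gripper_width: 1.003
```

Request:
carry_out:
  steps:
    - [[0,0,0],0]
    - [[0,0,0],0]
    - [[0,0,0],0]
    - [[0,0,0],0]
    - [[0,0,0],0]
    - [[0,0,0],0]
    - [[0,0,0],0]
  gripper: -1

```text
time_s: 28.65
tcp_pos: [0.5561, 0.0322, 0.2656]
ee_rot: [[-0.169, -0.986, -0.003], [-0.986, 0.169, -0.002], [0.002, 0.002, -1.0]]
wrist_force: [0.7, 0.4, 0.4]
gripper_width: 0.449
```

Request:
carry_out:
  steps:
    - [[0,0,0.4],0]
    - [[0,0,0.8],0]
    - [[0,0,1.2],0]
    - [[0,0,1.6],0]
    - [[0,0,2.0],0]
    - [[0,0,2.0],0]

```text
time_s: 29.25
tcp_pos: [0.556, 0.0322, 0.2447]
ee_rot: [[-0.169, -0.986, -0.003], [-0.986, 0.169, -0.002], [0.002, 0.003, -1.0]]
wrist_force: [1.9, 0.3, -0.2]
gripper_width: 0.413
```

The jaws hadn't quite closed before the push started, so I'll check where the head is now.

```bash
python3 - <<'E'
from h import *
print(r.sense()["wrist_force"],r.sense()["tcp_pos"],r.sense()["gripper_width"])
for k in range(2):
    r.capture("scene"); print([np.round(d["centre"],3).tolist() for d in r.place_of("scene","muddler_head") if d["centre"][2]>.1])
E
```

```text
[ 1.90292297  0.34086882 -0.16386722] [0.55600997 0.03224898 0.24473324] 0.4129621548985452
[[0.554, 0.029, 0.259]]
[[0.56, 0.032, 0.261]]
```

Request:
carry_out:
  steps:
    - [[0,0,0.5],0]
    - [[0,0,1.0],0]
    - [[0,0,1.5],0]
    - [[0,0,2.0],0]
    - [[0,0,2.5],0]
    - [[0,0,3.0],0]
    - [[0,0,3.5],0]
    - [[0,0,4.0],0]
    - [[0,0,4.4],0]
    - [[0,0,4.4],0]

```text
time_s: 30.45
tcp_pos: [0.5547, 0.0321, 0.1996]
ee_rot: [[-0.17, -0.986, -0.007], [-0.986, 0.17, -0.002], [0.003, 0.006, -1.0]]
wrist_force: [1.2, -0.4, -1.8]
gripper_width: 0.413
```

```bash
python3 - <<'E'
from h import *
for n in ["scene","top"]:
    r.capture(n)
    for t in ["muddler_head","tube_rim","plug_center"]: print(n,t,[np.round(d["centre"],3).tolist()+[round(d["confidence"],2)] for d in r.place_of(n,t)])
E
```

```text
scene muddler_head [[0.557, 0.032, 0.214, 0.64], [0.546, -0.283, 0.019, 0.52], [0.479, -0.203, -0.001, 0.31]]
scene tube_rim [[0.556, 0.031, 0.197, 0.64]]
scene plug_center []
top muddler_head [[0.239, -0.252, 0.012, 0.76], [0.543, -0.284, 0.019, 0.51]]
top tube_rim []
top plug_center []
```

The head is about 3 mm above the rim and the muddler's weight now hangs on the gripper, so the stopper seems free. Pressing the last bit.

Request:
carry_out:
  steps:
    - [[0,0,0.2],0]
    - [[0,0,0.4],0]
    - [[0,0,0.5],0]
    - [[0,0,0.5],0]

```text
time_s: 31.25
tcp_pos: [0.555, 0.0322, 0.1974]
ee_rot: [[-0.169, -0.986, -0.004], [-0.986, 0.169, -0.002], [0.003, 0.004, -1.0]]
wrist_force: [-2.1, 0.2, 7.8]
gripper_width: 0.417
```

Request:
carry_out:
  steps:
    - [[0,0,0],0]
    - [[0,0,0],0]
    - [[0,0,0],0]
    - [[0,0,0],0]
    - [[0,0,-1],0]
    - [[0,0,-3],0]
    - [[0,0,-6],0]
    - [[0,0,-10],0]
    - [[0,0,-14],0]
    - [[0,0,-14],0]
  gripper: 1

```text
time_s: 32.25
tcp_pos: [0.5584, 0.0324, 0.345]
ee_rot: [[-0.168, -0.986, 0.01], [-0.986, 0.168, 0.0], [-0.002, -0.009, -1.0]]
wrist_force: [0.5, 0.5, 0.0]
gripper_width: 0.994
```

```bash
python3 - <<'E'
from h import *
out=[]
for n,a in [("scene",(240,110,130,150)),("top",(250,110,100,115))]:
    im=r.capture(n)
    for t in ["muddler_head","tube","tube_rim","plug_center","glass_a","jar"]: print(n,t,[np.round(d["centre"],3).tolist()+[round(d["confidence"],2)] for d in r.place_of(n,t)])
    i=crop(n,im,*a,4)
    draw(i,n,[(ring(np.array([.556,.033,z]),np.array([0,0,1.]),.0185),(0,255,0)) for z in(.195,.211)],a[:2],4)
    out.append(cv2.copyMakeBorder(i,0,600-i.shape[0],0,0,0))
im=np.hstack(out); im=cv2.resize(im,None,fx=.86,fy=.86); cv2.imwrite("pics/k.png",im); print(im.shape)
E
```

```text
scene muddler_head [[0.542, -0.282, 0.016, 0.82], [0.24, -0.251, 0.018, 0.68], [0.557, 0.029, 0.214, 0.64], [0.555, 0.031, 0.194, 0.39]]
scene tube [[0.554, 0.037, 0.083, 0.81], [0.476, -0.202, -0.003, 0.35]]
scene tube_rim [[0.554, 0.034, 0.199, 0.63]]
scene plug_center []
scene glass_a [[0.714, 0.154, -0.002, 0.7], [0.734, -0.177, -0.001, 0.61]]
scene jar []
top muddler_head [[0.238, -0.251, 0.015, 0.8], [0.553, 0.036, 0.209, 0.56], [0.543, -0.281, 0.018, 0.51]]
top tube [[0.559, 0.032, 0.086, 0.59]]
top tube_rim [[0.555, 0.035, 0.195, 0.6]]
top plug_center []
top glass_a [[0.728, -0.177, 0.001, 0.76], [0.56, 0.033, 0.001, 0.29]]
top jar [[0.481, -0.204, -0.003, 0.31]]
(516, 791, 3)
```

View pics/k.png

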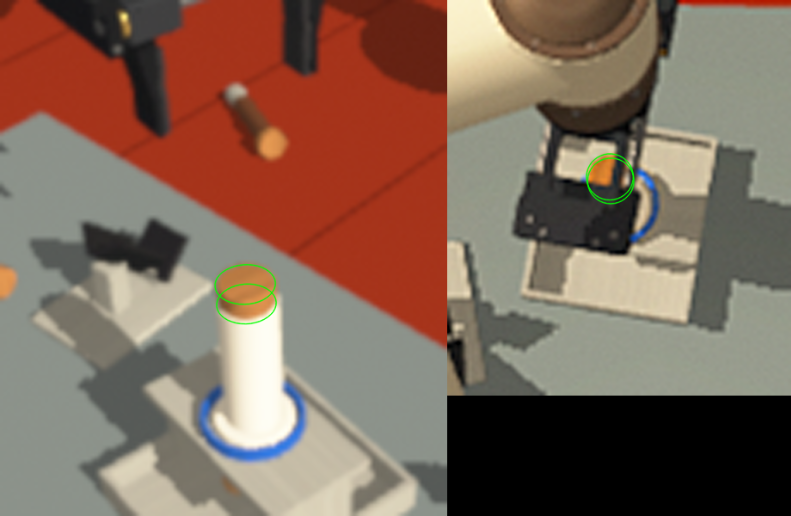

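The final crop shows the head down on the rim at (246,295) and a cork-coloured spot in the tray under the plate at (230,487). As a check, I'll press lightly on the head with shut fingers to confirm it bottoms out.

Request:
carry_out:
  steps:
    - [[0,0,0],0]
    - [[0,0,0],0]
    - [[0,0,0],0]
    - [[0,0,0],0]
    - [[0,0,0],0]
    - [[0,0,2],0]
    - [[0,0,4],0]
    - [[0,0,6],0]
    - [[0,0,8],0]
    - [[0,0,10],0]
    - [[0.1,0.2,11.5],0]
    - [[0.1,0.2,12.5],0]
    - [[0.1,0.2,12.9],0]
    - [[0.1,0.2,12.9],0]
  gripper: -1

```text
time_s: 34.35
tcp_pos: [0.5543, 0.0313, 0.2117]
ee_rot: [[-0.167, -0.986, -0.0], [-0.986, 0.167, -0.003], [0.003, -0.0, -1.0]]
wrist_force: [-3.3, -0.0, 10.5]
gripper_width: 0.004
```

Request:
carry_out:
  steps:
    - [[0,0,0.2],0]
    - [[0,0,0.4],0]
    - [[0,0,0.6],0]
    - [[0,0,0.7],0]
    - [[0,0,0.7],0]

```text
time_s: 34.85
tcp_pos: [0.5573, 0.0309, 0.2121]
ee_rot: [[-0.165, -0.986, 0.011], [-0.986, 0.165, -0.004], [0.002, -0.011, -1.0]]
wrist_force: [-6.1, 0.8, 23.1]
gripper_width: 0.002
```

The head top is at .212, hard against the rim: it didn't move under 23 N. Retreating.

Request:
carry_out:
  steps:
    - [[0,0,-1],0]
    - [[0,0,-4],0]
    - [[0,0,-8],0]
    - [[0,0,-12],0]
    - [[4,0,-12],0]
    - [[8,2,-12],0]
    - [[12,6,-12],0]
    - [[16,10,-12],0]
    - [[20,14,-12],0]
    - [[22,16,-12],0]
    - [[22,16,-12],0]
    - [[22,16,-12],0]

```text
time_s: 36.05
tcp_pos: [0.3616, -0.1597, 0.3316]
ee_rot: [[-0.167, -0.986, 0.013], [-0.986, 0.167, -0.004], [0.002, -0.014, -1.0]]
wrist_force: [0.4, 0.3, -0.6]
gripper_width: 0.005
```

```bash
python3 - <<'E'
from h import *
s=r.sense();print(s["time_s"],s["tcp_pos"],s["wrist_force"])
for n in ["scene","top"]:
    im=r.capture(n)
    for t in ["muddler_head","tube","tube_rim","plug_center","glass_a","glass_b","jar"]: print(n,t,[np.round(d["centre"],3).tolist()+[round(d["confidence"],2)] for d in r.place_of(n,t)])
E
```

```text
36.05 [ 0.36161926 -0.1597435   0.33159143] [ 0.36743188  0.26381792 -0.55886596]
scene muddler_head [[0.236, -0.254, 0.015, 0.66], [0.544, -0.28, 0.017, 0.53], [0.559, 0.031, 0.211, 0.5]]
scene tube [[0.554, 0.037, 0.085, 0.83]]
scene tube_rim [[0.556, 0.034, 0.196, 0.76], [0.555, 0.032, 0.21, 0.71]]
scene plug_center [[0.716, 0.154, 0.001, 0.67]]
scene glass_a [[0.717, 0.155, 0.0, 0.8], [0.736, -0.18, 0.002, 0.68]]
scene glass_b [[0.717, 0.155, 0.0, 0.8], [0.736, -0.18, 0.002, 0.68]]
scene jar []
top muddler_head [[0.544, -0.284, 0.017, 0.81], [0.552, 0.04, 0.21, 0.47]]
top tube [[0.558, 0.029, 0.082, 0.52]]
top tube_rim [[0.556, 0.036, 0.194, 0.48]]
top plug_center []
top glass_a [[0.718, 0.159, 0.001, 0.98], [0.728, -0.177, 0.001, 0.9]]
top glass_b [[0.718, 0.159, 0.001, 0.98], [0.728, -0.177, 0.001, 0.9]]
top jar [[0.735, 0.354, 0.0, 0.92]]
```

All is standing and the bystanders are unmoved. I've used up the picture views, so I'll check numerically that the cork shows in the tray, then hand in.

```bash
python3 - <<'E'
from h import *
a=cv2.imread("pics/scene0.png")[:,:,::-1].astype(int); b=r.capture("scene").astype(int)
f=lambda i:(i[...,0]-i[...,2]>35)
m=f(b)&~f(a); m[:240]=0;m[275:]=0;m[:,:270]=0;m[:,345:]=0
ys,xs=np.nonzero(m);print(len(xs),xs.mean() if len(xs) else 0,ys.mean() if len(ys) else 0, b[m].mean(0) if len(xs) else 0)
print(proj("scene",[[.556,.033,.02]]),proj("scene",[[.58,.033,.02]]))
print(b[250:254,304:310].mean((0,1)),a[250:254,304:310].mean((0,1)))
r.finish_job()
E
```

```text
12 306.5833333333333 251.41666666666666 [129.16666667 104.41666667  79.        ]
[[314.2906162  250.54123477]] [[307.38922164 256.25167912]]
[131.20833333 114.29166667  93.79166667] [125.95833333 120.625      107.66666667]
the job is handed in; nothing more can be done
```

I did the job in the order asked and handed it in at about 36 s of the 64 s allowed. I never saw the dropped stopper whole: most of it is hidden under the plate, and the detector did not find it in the tray.

- **Tube:** I gripped it near the rim and swung it upright by pushing its foot against the stand's +y side wall, since the tool itself can't tilt. I then seated it in the blue collar and let go.
- **Muddler:** I took the largest one by its head, swung it upright against the −y wall, stood it in the tube and let go.
- **Press:** I took the head from above and pushed it down to the rim. The jaws had not fully closed when this push began, but the head moved down with them all the same. I also pressed on top with shut fingers.

**Last checks:**
- **Tube position:** its foot is at about (.556, .033, .085), with the rim at z ≈ .195.
- **Head on the rim:** the head top is at z ≈ .212, against .211 expected. It did not move under 23 N.
- **Stopper:** the evidence that it dropped is indirect. Near the end of the press the muddler's weight hung free on the gripper. A new cork-coloured patch, only about 12 pixels, then showed under the plate where the fallen stopper should lie. The one late "plug" detection was at the glass near (.717, .155), so I treated it as false.
- **Bystanders:** both glasses and the jar are where they started, to within the few millimetres the detectors resolve.

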